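Load the spring scale to its mark and shut the weight case

TASK

Take weights from the wooden case and set them down on the pan of the spring scale, without dropping them, until its pointer comes to rest between the two jaws of the target mark. Leave the weights that are not needed standing in the case, close its lid fully, and do not shift the mark or disturb the bottle, jar and spatula.

Things in the scene. Friction and masses are not known exactly. Their poses are not given: they have to be found in the camera images.
- weight_small: small aluminium check weight, about 140 g: upright round body 36 mm in diameter and 42 mm high, with a knob on top, 70 mm high in all. The knob is 26 mm in diameter and takes up the top 18 mm, on a 20 mm neck. Origin: centre of its underside; z is its axis. Starts standing in one of the three compartments of the case, in any order.
- weight_medium: medium aluminium check weight, about 280 g: upright round body 48 mm in diameter and 50 mm high, with a knob on top, 78 mm high in all. The knob is 26 mm in diameter and takes up the top 18 mm, on a 20 mm neck. Origin: centre of its underside; z is its axis. Starts standing in one of the three compartments of the case, in any order.
- weight_large: large aluminium check weight, about 420 g: upright round body 57 mm in diameter and 54 mm high, with a knob on top, 82 mm high in all. The knob is 26 mm in diameter and takes up the top 18 mm, on a 20 mm neck. Origin: centre of its underside; z is its axis. Starts standing in one of the three compartments of the case, in any order.
- case: open wooden weight case, fixed to the bench: 150 mm (x, front to back) by 260 mm (y) by 94 mm high outside, walls and floor 6 mm. Two 10 mm high strips on its floor, at y = -41 and +41 mm, part it into three compartments in a row along y. Origin: centre of its underside; the front (-x) faces the robot.
- lid (a joint): angle of the case's wooden lid in rad: 0 = shut flat on the rim, starts open near 1.65 (leaning slightly back beyond upright). The hinge is stiff: the lid stays where it is left; about 2 to 3 N at its front edge moves it.
- lid_hinge (a point): point on the lid's hinge line, at the middle of the case's far (+x) top rim; y runs along the hinge and the frame turns with the lid. The lid reaches 150 mm from here along its own -x, 260 mm wide in y, 8 mm thick; its outer face is at its own z = +8 mm.
- lid_handle (a point): tip of the knob on the lid's outer face, 30 mm from the lid's front edge and 35 mm off the outer face; when the lid is open the knob points away from the robot.
- scale: spring scale, fixed to the bench: grey base 170 mm (x) by 190 mm (y) by 50 mm high, a sprung pan above it, and on its left (+y) side, 113 mm from the centre, an upright black slotted gauge plate 108 mm wide whose top is at 195 mm. Origin: centre of its underside.
- pan_floor (a point): centre of the pan's floor (upper side), 144 mm above the bench when empty; it sinks as the pan is loaded. The pan is a flat steel tray, 150 mm (x) by 200 mm (y) outside with a 4 mm thick rim standing 6 mm above its floor; it slides straight up and down without tilting.
- pan (a joint): how far the pan has sunk, in m: 0 empty, stop at 0.074. It sinks about 12 mm for each 140 g.
- pointer_tip (a point): tip of the white pointer that moves with the pan, a level bar 5 mm thick and 52 mm long seen on the outer (+y) face of the gauge plate; it reaches sideways (towards -x of the scale, the robot) in front of the jaws.
- mark (a joint): height setting of the target mark on the gauge plate: the pan deflection in m at which the pointer stands midway between the jaws. It is preset: leave it.
- mark_mid (a point): middle of the target mark: a white C-shaped clamp with two level jaws 52 mm long, one above and one below, 16 mm apart (8 mm either side of this point), each 5 mm thick and standing out 22 mm from the plate, so that the upper jaw is also seen from above, on the outer (+y) face of the gauge plate.
- wash_bottle: bystander: white plastic bottle, 68 mm in diameter, 170 mm high, standing. Origin: centre of its underside.
- jar: bystander: glass jar with steel cap, 76 mm in diameter, 95 mm high, standing. Origin: centre of its underside.
- spatula: bystander: spatula with wooden handle, 200 mm long, lying flat on the bench beyond the case and the scale, roughly along y. Origin: on its underside, midway along; x along it.
There are look-alikes about, which are no part of the job. Leave any blue or yellow look-alike of the weight_large alone. What is shaped like the weight_medium but purple is not meant.

How it is judged:
By the outcome, as a careful person would: the job done as asked, in the order asked, and still so for the second after the job is handed in, with the robot touching nothing.
It also fails if it takes over 72 s, if anything falls off the work surface, if the arm or the gripper's body presses on something with over 40 N, if the wrist force passes 120 N, or if a joint passes its speed limit or range.

ROBOT

A 7-joint arm with a two-finger parallel gripper is mounted at the origin on the work surface. World frame = base frame: x ahead of the robot, y to its left, z up, the work surface at z = 0. Lengths are in m, angles in rad, forces in N, time in s.
With the tool pointing down it reaches from about 0.4 to 0.875 m from the base axis. Payload 19.3 kg.
Tool frame: the origin (TCP) lies midway between the tips of the shut fingers; the grasp point (between the pads) lies 19 mm behind it; z points along the fingers, y is the direction in which the jaws open and shut (so a half turn about z gives the same grasp; the last joint's range is limited). The gripper opens to 85 mm and grips with 20 to 120 N. Pads are 22 mm wide; open, the fingers measure 114 mm over their backs; the gripper's body (76 mm by 85 mm) begins 54 mm behind the grasp point. The pads swing forward as they close: fully open they stand 13 mm farther back than shut.
Start: joints at [1.067, 0.521, -0.036, 1.599, 0.021, 1.021, -0.113], TCP at [0.263, -0.567, 0.231] pointing down, gripper open.
Joint ranges: [-2.91, 2.91], [-0.3, 2.13], [-1.5, 1.42], [0.17, 2.43], [-1.26, 4.41], [0.16, 1.93], [-2.52, 2.52]. Speed limits (rad/s): [1.89, 1.89, 2.39, 2.39, 3.01, 3.01, 3.01].

INTERFACE

Orientations are given as a unit quaternion [x, y, z, w].
In Python, from workcell import arm gives the robot as it stands. Calls block until the motion is done:
- arm.move_to(position, orientation): joint-space move of the TCP to a pose.
- arm.move_l(position, attitude=None, v=0.15, force_limit=None): straight line of the TCP; attitude=None keeps the orientation; v is the mean speed in m/s. With force_limit (N) it stops when the force on the tool has changed by that much, and returns True; else False.
- arm.move_joints(angles): joint-space move.
- arm.move_gripper(opening, effort=None): opening from 0.0 (shut) to 1.0 (fully open); effort is the grip in N (None keeps the last); returns when the fingers have stopped.
- arm.hold(seconds).
- arm.ik(position, orientation): joint angles nearest the present ones, or None.
- arm.read_camera(name): name is "scene" or "top" or "wrist"; returns a dict with "image" (480x640x3 uint8, red, green, blue), "fx", "fy", "cx", "cy" (pixels), "world_from_camera" (4x4, takes a point from camera to world coordinates); the wrist camera has in their place "T_tool_cam" (4x4, takes a point from camera to tool coordinates, whose origin is the TCP and whose axes are the flange's). Camera axes: x right, y down, z forward; pixel columns grow to the right and rows downward; lengths in m; the calibration is good to about 2 mm. A picture is of the moment at which its call begins: read the wrist's pose just before it. There is no depth.
A pose or a line that the arm cannot do raises arm.Unreachable and nothing moves.
- arm.close_job(): hands the job in, once; it reports no verdict.
Trained networks look in the newest picture that a camera, given by its name, has taken for a name from the list of things; names that differ only in an ending like _2 or _b are one class to them, and where a whole thing is asked for, a point or a joint stands for the part that bears it (a point fixed in the world has none). Each returns a list of dicts, best first, with "p" (0 to 1); they miss things now and then, are a little off and sometimes report something else, mostly with a low value. They report only what shows in the picture. A call takes as long as a camera call. They do not tell look-alikes from the thing itself.
- arm.look_for(thing, camera): "location" ([x, y, z] in m, in the coordinates of the camera as it stood for that picture, good to about 4 mm: the middle of the surface that is visible of it).
Readings, each from a call of its own:
- arm.read_t(): time.
- arm.read_joint_positions(): joint angles.
- arm.read_qvel(): joint speeds.
- arm.read_tau(): joint torques, N m.
- arm.read_tool_pos(): TCP position.
- arm.read_ee_rot(): TCP orientation.
- arm.read_ft_force(): force on the tool from outside, world axes, zero at the start.
- arm.read_moment(): the same for the moment, N m.
- arm.read_grip_width(): opening from 0.0 (shut) to 1.0 (fully open).
Only numpy, scipy, OpenCV 4.12 (cv2) and the standard library are available. Lean on these libraries where they do the work, as an engineer would, in place of code of your own. Each camera call takes 0.05 s, during which the arm holds its last target. There are 200 camera calls.

## Working session

There is one attempt and no reset: what is moved stays moved. The work goes in short steps, each a Python script; the robot and the scene stay as the last script left them, time stands still between calls to the robot, and variables do not carry over. Pictures are saved under pics/ and viewed, about 8 in all and at most 12, crops included, and the job is handed in when it is done.

```bash
mkdir -p pics; ls
cat > h.py <<'E'
from workcell import arm
import numpy as np, cv2
def snap(c,n):
    d=arm.read_camera(c); cv2.imwrite(f'pics/{n}.png',d['image'][:,:,::-1]); return d
def proj(d,p):
    q=np.linalg.inv(d['world_from_camera'])@np.r_[p,1]; return d['fx']*q[0]/q[2]+d['cx'],d['fy']*q[1]/q[2]+d['cy']
def ray(d,u,v,z):
    M=d['world_from_camera']; r=M[:3,:3]@np.array([(u-d['cx'])/d['fx'],(v-d['cy'])/d['fy'],1]); o=M[:3,3]; return o+r*(z-o[2])/r[2]
E
python3 - <<'E'
from h import *
np.set_printoptions(precision=4,suppress=True)
for c in('scene','top'):
    d=snap(c,c+'0'); print(c,d['fx'],d['cx'],d['cy'],d['world_from_camera'].round(4).tolist())
    for t in ['weight_small','weight_medium','weight_large','case','lid','lid_handle','scale','pan_floor','pointer_tip','mark_mid','wash_bottle','jar','spatula']:
        for r in arm.look_for(t,c)[:4]:
            p=(d['world_from_camera']@np.r_[r['location'],1])[:3]; print(t,round(r['p'],2),p,np.round(proj(d,p)))
a=cv2.imread('pics/scene0.png');b=cv2.imread('pics/top0.png')
print(arm.read_ee_rot(),arm.read_t())
E
```

```text
pics
scene 473.986015044949 320.29539330920244 237.4779983385772 [[0.868, 0.3681, -0.3334, 0.8851], [0.4965, -0.6601, 0.5637, -0.6421], [-0.0125, -0.6548, -0.7557, 0.9736], [0.0, 0.0, 0.0, 1.0]]
weight_small 0.56 [0.5056 0.1006 0.0728] [340. 222.]
weight_medium 0.78 [0.6721 0.1834 0.0539] [411. 229.]
weight_medium 0.77 [0.3531 0.0942 0.0466] [289. 210.]
weight_medium 0.54 [0.4927 0.1706 0.056 ] [348. 208.]
weight_large 0.63 [0.4979 0.2614 0.0583] [364. 188.]
weight_large 0.62 [0.3409 0.2416 0.051 ] [313. 176.]
weight_large 0.58 [0.4327 0.3807 0.0602] [363. 156.]
case 0.67 [0.5172 0.1601 0.0611] [354. 212.]
lid 0.8 [0.5929 0.1779 0.2072] [388. 176.]
lid_handle 0.69 [0.5934 0.1794 0.2127] [389. 174.]
lid_handle 0.35 [ 0.4839 -0.1957  0.1442] [266. 285.]
scale 0.98 [ 0.5007 -0.1981  0.1452] [272. 288.]
pan_floor 0.73 [ 0.4814 -0.1962  0.1399] [265. 285.]
pointer_tip 0.82 [ 0.4843 -0.1942  0.1442] [266. 284.]
pointer_tip 0.46 [0.5913 0.1788 0.213 ] [388. 174.]
wash_bottle 0.93 [0.4366 0.4854 0.0964] [380. 128.]
wash_bottle 0.39 [0.592  0.178  0.2129] [388. 174.]
jar 0.66 [ 0.3861 -0.4781
[... 522 characters left out ...]
. 249.]
weight_large 0.79 [0.4262 0.3715 0.0549] [161. 274.]
weight_large 0.6 [0.3319 0.244  0.0538] [211. 310.]
case 0.81 [0.5368 0.1873 0.0097] [234. 231.]
lid 0.65 [0.5824 0.1959 0.2064] [219. 205.]
lid_handle 0.96 [0.581  0.1925 0.206 ] [220. 206.]
lid_handle 0.46 [ 0.6523  0.0184 -0.0006] [296. 186.]
scale 0.93 [ 0.4775 -0.1736  0.1437] [375. 247.]
scale 0.73 [ 0.454  -0.0592  0.1058] [328. 258.]
pan_floor 0.44 [ 0.3705 -0.4619  0.098 ] [490. 287.]
pointer_tip 0.91 [ 0.4833 -0.1862  0.1461] [380. 244.]
pointer_tip 0.75 [0.5855 0.1961 0.2021] [219. 204.]
mark_mid 0.7 [ 0.4524 -0.0583  0.1079] [328. 259.]
jar 0.57 [ 0.3718 -0.4631  0.0988] [491. 286.]
[ 0.9766  0.2152 -0.     -0.    ] 1.4
```

View pics/scene0.png

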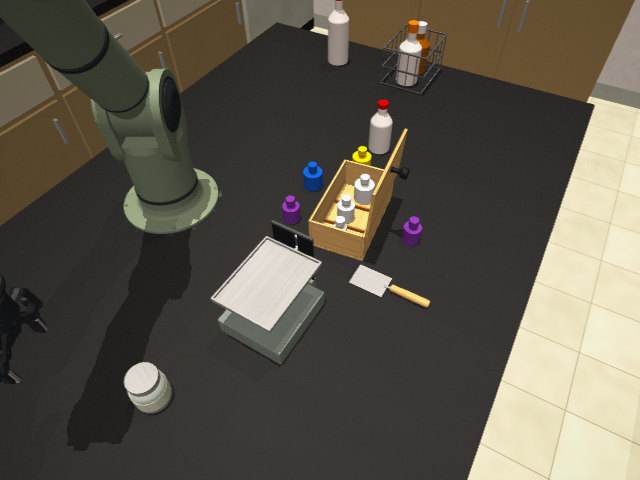

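```bash
python3 -c "
import cv2
b=cv2.imread('pics/top0.png');cv2.imwrite('pics/topc.png',cv2.resize(b[150:330,130:430],None,fx=2.66,fy=2.66,interpolation=cv2.INTER_CUBIC))"
```

```text
(no output)
```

View pics/topc.png

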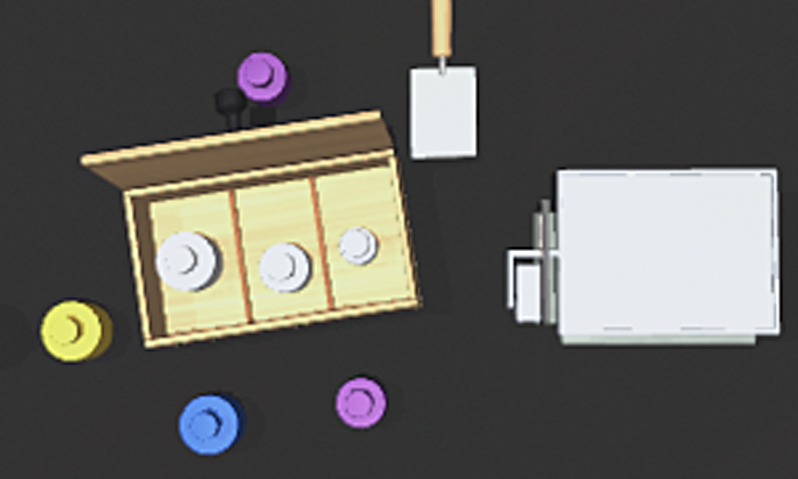

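The white large, medium and small weights stand in the case at top-crop pixels (183,260), (283,265) and (357,243). Outside it are the blue (208,425), yellow (68,330) and two purple (360,402; 260,73) look-alikes, which I leave alone. The mark faces +y, so I need a wrist view from that side.

```bash
cat >> h.py <<'E'
from scipy.spatial.transform import Rotation as Rn
def att(z,y):
    z=np.array(z,float);z/=np.linalg.norm(z);y=np.array(y,float);y-=z*(y@z);y/=np.linalg.norm(y)
    return Rn.from_matrix(np.c_[np.cross(y,z),y,z]).as_quat()
def wsnap(n):
    p=np.array(arm.read_tool_pos());q=arm.read_ee_rot()
    d=snap('wrist',n);T=np.eye(4);T[:3,:3]=Rn.from_quat(q).as_matrix();T[:3,3]=p
    d['world_from_camera']=T@d['T_tool_cam'];return d
E
python3 - <<'E'
from h import *
np.set_printoptions(precision=4,suppress=True)
d=arm.read_camera('top')
cr=lambda u,v,z:ray(d,130+(u+.5)/2.66-.5,150+(v+.5)/2.66-.5,z)
print('case');C=np.array([cr(147,346,.094),cr(418,304,.094),cr(395,152,.094),cr(127,192,.094)]);print(C,C.mean(0))
e=C[0]-C[1];print('yaw',np.arctan2(-e[0],e[1]),np.linalg.norm(e),np.linalg.norm(C[1]-C[2]))
P=np.array([cr(558,170,.15),cr(777,168,.15),cr(780,333,.15),cr(560,333,.15)]);print('pan',P,P.mean(0))
print('L',cr(181,260,.088),'M',cr(283,265,.084),'S',cr(356,243,.076))
w=arm.read_camera('wrist');print(w['T_tool_cam'],w['fx'])
import itertools
R=w['T_tool_cam']
# camera at distance, looking at mark mid approx
tgt=np.array([.455,-.065,.13])
for dz,dist,sg,dx in itertools.product((.3,.5,.8),(.2,.27),(1,-1),(-.4,0,.4)):
    dirn=np.array([dx,-1,-dz]);dirn/=np.linalg.norm(dirn)
    # camera z -> dirn, camera x -> sg*horizontal
    xc=np.cross(dirn,[0,0,1]);xc/=np.linalg.norm(xc);xc*=sg;Rc=np.c_[xc,np.cross(dirn,xc),dirn]
    M=np.eye(4);M[:3,:3]=Rc;M[:3,3]=tgt-dist*dirn
    T=M@np.linalg.inv(R);q=Rn.from_matrix(T[:3,:3]).as_quat()
    j=arm.ik(T[:3,3],q)
    if j is not None: print(dz,dist,sg,dx,T[:3,3],q,np.array(j))
E
```

```text
case
[[0.4102 0.3015 0.094 ]
 [0.4424 0.0445 0.094 ]
 [0.5874 0.0625 0.094 ]
 [0.5568 0.3181 0.094 ]] [0.4992 0.1817 0.094 ]
yaw 0.12449954060922365 0.2590544693895333 0.14615679454114874
pan [[ 0.5602 -0.0897  0.15  ]
 [ 0.5561 -0.2902  0.15  ]
 [ 0.4053 -0.2869  0.15  ]
 [ 0.4111 -0.0868  0.15  ]] [ 0.4832 -0.1884  0.15  ]
L [0.4909 0.2691 0.088 ] M [0.4835 0.1726 0.084 ] S [0.5029 0.1032 0.076 ]
[[-0.0006 -0.9583 -0.2857  0.0729]
 [ 1.     -0.001   0.0013 -0.0006]
 [-0.0015 -0.2857  0.9583 -0.1435]
 [ 0.      0.      0.      1.    ]] 364.3849636404675
0.3 0.2 1 -0.4 [ 0.4724 -0.0204  0.1134] [ 0.3935 -0.5798  0.4003  0.5906] [-0.5129  1.2275 -0.0364  1.5308  0.7129  1.9075  1.7919]
0.3 0.2 1 0 [ 0.4546 -0.0168  0.1144] [ 0.501  -0.4999  0.4998  0.4993] [-0.5268  1.1675 -0.2442  1.8248  0.9664  1.8439  1.573 ]
0.3 0.2 1 0.4 [ 0.4369 -0.0207  0.1134] [ 0.5806 -0.3922  0.591   0.3997] [-0.6649  1.1814 -0.2443  2.1208  1.1553  1.7396  1.346 ]
0.3 0.2 -1 -0.4 [ 0.4674 -0.0351  0.1689] [ 0.7249  0.4906 -0.4009  0.2704] [-0.3248  0.7944 -0.2116  1.7549  0.679   1.5689 -1.2869]
0.3 0.2 -1
[... 3482 characters left out ...]
5  0.969  -0.2442  1.5326  0.6907  1.8581  1.8139]
0.8 0.27 1 0 [0.4546 0.0402 0.1772] [ 0.5869 -0.586   0.3954  0.3948] [-0.2969  0.9142 -0.6591  1.8562  0.9595  1.8708  1.6321]
0.8 0.27 1 0.4 [0.415  0.0341 0.1734] [ 0.6787 -0.4587  0.4752  0.3212] [-0.2998  0.944  -0.867   2.1826  1.1286  1.9117  1.4618]
0.8 0.27 -1 -0.4 [0.4823 0.0021 0.2197] [ 0.7857  0.532  -0.2618  0.1763] [-0.1434  0.5748 -0.3957  1.7637  0.5859  1.4406 -1.1782]
0.8 0.27 -1 0 [0.4554 0.0042 0.2223] [ 0.6748  0.6749 -0.2117  0.2105] [-0.0544  0.4648 -0.6017  1.9817  0.7541  1.3074 -1.0642]
0.8 0.27 -1 0.4 [0.4284 0.0024 0.2197] [ 0.5319  0.7858 -0.1776  0.2609] [ 0.0124  0.3784 -0.7753  2.2036  0.9412  1.1918 -0.9901]
```

Run:
```python
from h import *
np.set_printoptions(precision=4,suppress=True)
yaw=-0.1245
cx=np.array([np.cos(.1245),np.sin(.1245),0])
for s in(1,-1):
    print(s,[None if (j:=arm.ik(p,att([0,0,-1],s*cx))) is None else np.array(j) for p in ([.48,.18,.33],[.48,-.19,.2],[.48,.17,.06])])
tgt=np.array([.455,-.065,.13]);w=arm.read_camera('wrist');R=w['T_tool_cam']
dirn=np.array([0,-1,-.7]);dirn/=np.linalg.norm(dirn)
xc=-np.cross(dirn,[0,0,1]);xc/=np.linalg.norm(xc);M=np.eye(4);M[:3,:3]=np.c_[xc,np.cross(dirn,xc),dirn];M[:3,3]=tgt-.28*dirn
T=M@np.linalg.inv(R);q=Rn.from_matrix(T[:3,:3]).as_quat()
p0=np.array(arm.read_tool_pos())
arm.move_l([p0[0]+.05,p0[1],.36],v=.3)
arm.move_to(T[:3,3]+[0,0.03,.14],q); 
arm.move_l(T[:3,3],v=.3)
d=wsnap('mark');print(T[:3,3],arm.read_tool_pos(),arm.read_t())
for t in('mark_mid','pointer_tip'):
    for r in arm.look_for(t,'wrist')[:3]:
        p=(d['world_from_camera']@np.r_[r['location'],1])[:3];print(t,round(r['p'],2),p,proj(d,p))
np.save('mark.npy',d['world_from_camera']);print(d['fx'],d['cx'],d['cy'])
```

```text
1 [array([ 0.1888,  0.3367, -0.8536,  1.7298,  0.2706,  1.1984, -0.6121]), array([ 0.6097,  0.4187, -0.4535,  1.8998,  0.2342,  0.8749,  0.1636]), array([-0.0681,  0.6524, -0.5249,  2.0089,  0.5495,  0.6218, -0.8368])]
-1 [array([ 0.4311,  0.4866, -1.2654,  1.7205,  0.4817,  1.2965,  2.3283]), array([-0.0872,  0.4261,  0.4641,  1.935 , -0.2518,  0.837 , -2.506 ]), array([-1.0666,  0.8586,  0.912 ,  2.0584, -1.0291,  0.7734, -2.5111])]
[0.4554 0.0181 0.2234] [0.456  0.0188 0.2248] 5.125
mark_mid 0.56 [ 0.446  -0.0516  0.1003] (np.float64(316.6908411644901), np.float64(195.6088485718696))
pointer_tip 0.86 [ 0.4852 -0.2177  0.1485] (np.float64(356.28888718977595), np.float64(331.11018338019466))
364.3849636404675 328.7481631936941 237.61909690520113
```

View pics/mark.png

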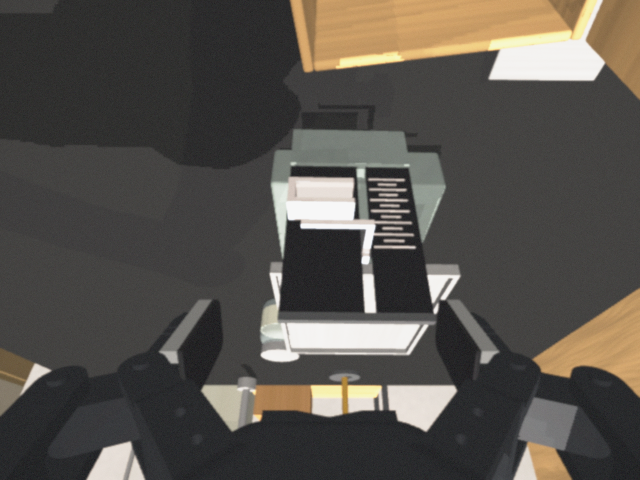

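```bash
python3 -c "
import cv2
b=cv2.imread('pics/mark.png')[150:340,260:460];cv2.imwrite('pics/markc.png',cv2.resize(b[::-1,::-1],None,fx=3.1,fy=3.1,interpolation=cv2.INTER_CUBIC))"
```

```text
(no output)
```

View pics/markc.png

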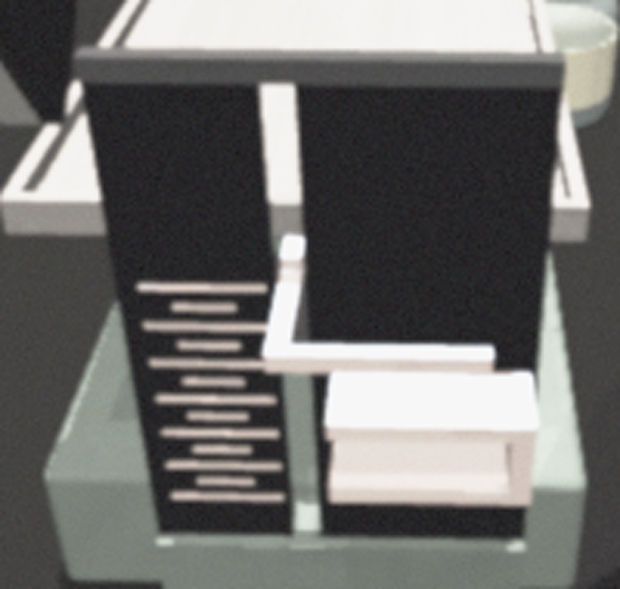

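Run:
```python
from h import *
np.set_printoptions(precision=4,suppress=True)
d=dict(fx=364.385,fy=364.385,cx=328.748,cy=237.619,world_from_camera=np.load('mark.npy'))
M=d['world_from_camera']
def ry(c,r,y):
    u=459.5-(c+.5)/3.1;v=339.5-(r+.5)/3.1
    k=M[:3,:3]@np.array([(u-d['cx'])/d['fx'],(v-d['cy'])/d['fy'],1]);return M[:3,3]+k*(y-M[1,3])/k[1]
def rz(c,r,z): return ray(d,459.5-(c+.5)/3.1,339.5-(r+.5)/3.1,z)
print('plate top outer',rz(85,86,.195),rz(555,86,.195),'inner',rz(80,52,.195))
print('plate bottom',rz(160,540,.05),rz(520,540,.05))
y0=(rz(85,86,.195)[1]+rz(555,86,.195)[1])/2
for y in (y0,y0-.004): 
  print('jaw',ry(430,432,y+.022),ry(430,441,y+.022),ry(430,486,y+.022),ry(430,502,y+.022),'ptr',ry(400,362,y+.031),ry(400,372,y+.031))
  for r in (288,325,363,399,434,466,497): print(ry(220,r,y)[2],end=' ')
t=arm.read_camera('top')
for u in(541,551):print(ray(t,130+u/2.66,150+270/2.66,.195))
print(ray(t,130+515/2.66,150+270/2.66,.11),ray(t,130+508/2.66,150+270/2.66,.12))
```

```text
plate top outer [ 0.523  -0.0584  0.195 ] [ 0.4238 -0.0584  0.195 ] inner [ 0.5284 -0.0772  0.195 ]
plate bottom [ 0.5267 -0.0673  0.05  ] [ 0.4219 -0.0673  0.05  ]
jaw [ 0.4496 -0.0364  0.118 ] [ 0.4496 -0.0364  0.1152] [ 0.4494 -0.0364  0.1008] [ 0.4493 -0.0364  0.0954] ptr [ 0.4566 -0.0274  0.1454] [ 0.4566 -0.0274  0.1427]
0.14387233100780303 0.13311422255068694 0.12153730193957277 0.11004037010105208 0.09833312031048203 0.08714025425351829 0.07582122191926752 jaw [ 0.4495 -0.0404  0.1145] [ 0.4494 -0.0404  0.1117] [ 0.4492 -0.0404  0.097 ] [ 0.4492 -0.0404  0.0915] ptr [ 0.4566 -0.0314  0.1424] [ 0.4566 -0.0314  0.1396]
0.14121920858482356 0.13026825056061245 0.11848380237743056 0.10678077684345982 0.09486366320340503 0.08347015412613326 0.07194821711823132 [ 0.4665 -0.0708  0.195 ]
[ 0.4663 -0.0797  0.195 ]
[ 0.4705 -0.0488  0.11  ] [ 0.4703 -0.0421  0.12  ]
```

Reading the crop: the top scale tick (r=288) coincides with the empty pointer (r≈366). The jaw middle (r≈467) comes out at about 38–40 mm of deflection, which is nearest 36 mm. That is 420 g, so the large weight alone. Next I look at the case from above with the wrist camera.

```bash
cat >> h.py <<'E'
cxv=np.array([np.cos(.1245),np.sin(.1245),0]); cyv=np.array([-cxv[1],cxv[0],0])
QD=att([0,0,-1],cxv)
E
python3 - <<'E'
from h import *
np.set_printoptions(precision=4,suppress=True)
p=np.array(arm.read_tool_pos())
arm.move_l(p+[-.01,0,.1],v=.3)
arm.move_to([.488,.22,.30],QD); arm.hold(.2)
d=wsnap('case');print(arm.read_tool_pos(),arm.read_ft_force(),arm.read_t())
for t in('weight_small','weight_medium','weight_large','lid_hinge'):
    for r in arm.look_for(t,'wrist')[:3]:
        p=(d['world_from_camera']@np.r_[r['location'],1])[:3];print(t,round(r['p'],2),p,np.round(proj(d,p)))
for n,c,z in(('L',(.4909,.2691),.088),('M',(.4835,.1726),.084),('S',(.5029,.1032),.076)): print(n,np.round(proj(d,[*c,z]),1))
np.save('case.npy',d['world_from_camera'])
E
```

```text
[0.4877 0.2197 0.2998] [-0.2229  0.8269  0.8848] 6.8167
weight_medium 0.94 [0.3552 0.1179 0.0495] [205. 270.]
weight_medium 0.64 [ 0.429  -0.046   0.0876] [253. 416.]
weight_medium 0.57 [0.6742 0.2    0.0831] [505. 245.]
weight_large 0.87 [0.4337 0.3772 0.055 ] [293.  29.]
weight_large 0.78 [0.3382 0.2564 0.051 ] [191. 146.]
weight_large 0.59 [0.4863 0.2716 0.0588] [334. 150.]
lid_hinge 0.75 [0.5747 0.243  0.2   ] [459. 221.]
L [338.6 154.9]
M [319.2 248.1]
S [329.4 306.4]
```

View pics/case.png

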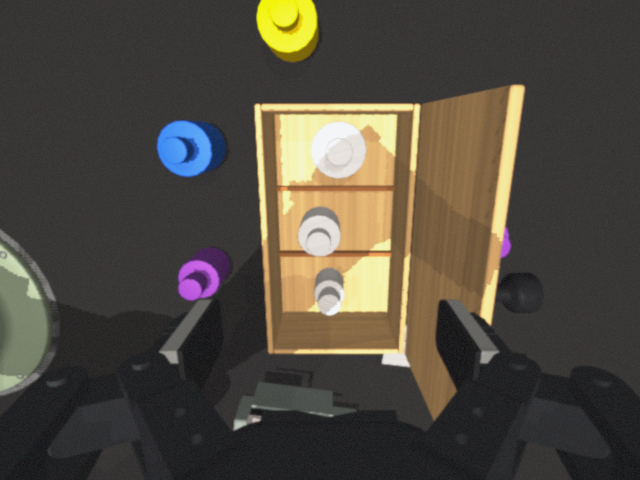

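The large weight's knob is at (339,152) in the wrist image, with medium at (318,241) and small at (329,301). This confirms the biggest white weight in the far-left compartment, so I grasp it.

Run:
```python
from h import *
np.set_printoptions(precision=4,suppress=True)
d=dict(fx=364.385,fy=364.385,cx=328.748,cy=237.619,world_from_camera=np.load('case.npy'))
for n,u,v,z in(('L',339,152,.088),('M',318,241,.084),('S',329,301,.076)): print(n,ray(d,u,v,z))
c=(ray(d,339,152,.088)+np.array([.4909,.2691,.088]))/2; print('grasp',c)
for (u,v) in ((257,104),(419,104),(405,354),(268,354)): print('case corner',ray(d,u,v,.094))
arm.move_gripper(.6,40)
arm.move_l([c[0],c[1],.14],v=.3)
f0=np.array(arm.read_ft_force())
print(arm.move_l([c[0],c[1],.064],v=.1,force_limit=6),arm.read_tool_pos(),arm.read_ft_force()-f0)
arm.move_gripper(0,40);print('w',arm.read_grip_width(),arm.read_tool_pos(),arm.read_ft_force()-f0)
p=np.array(arm.read_tool_pos());arm.move_l(p+[0,0,.02],v=.08);arm.hold(.2)
print('w',arm.read_grip_width(),arm.read_ft_force()-f0,f0,arm.read_t())
np.save('f0.npy',f0)
```

```text
L [0.4909 0.2718 0.088 ]
M [0.4814 0.1801 0.084 ]
S [0.5016 0.1098 0.076 ]
grasp [0.4909 0.2705 0.088 ]
case corner [0.4118 0.3048 0.094 ]
case corner [0.5567 0.3229 0.094 ]
case corner [0.592 0.065 0.094]
case corner [0.4415 0.0462 0.094 ]
False [0.4911 0.2708 0.0644] [ 2.0183 -0.4784 -1.0354]
w 0.2863513258544642 [0.491  0.2706 0.0647] [-1.7217 -1.4928  5.5711]
w 0.28457649929973244 [ 0.5623 -0.2636 -4.8623] [-0.7407  0.216   1.5982] 10.0333
```

```bash
cat >> h.py <<'E'
def fz(n=10):
    a=[]
    for _ in range(n): a.append(arm.read_ft_force()[2]); arm.hold(.02)
    return np.mean(a)
E
python3 - <<'E'
from h import *
np.set_printoptions(precision=4,suppress=True)
p=np.array(arm.read_tool_pos())
arm.move_l([p[0],p[1],.30],v=.25)
arm.move_l([.483,-.195,.30],v=.25)
arm.move_l([.483,-.195,.215],v=.15); arm.hold(.3)
print('w',arm.read_grip_width(),'air',fz())
for z in (.195,.185,.175,.169):
    arm.move_l([.483,-.195,z],v=.06); arm.hold(.2); print(z,arm.read_tool_pos()[2],fz(6))
print(arm.read_t())
E
```

```text
w 0.28485356828767733 air -4.397777338866611
0.195 0.19515050132559275 -3.1550191100903837
0.185 0.18506235536434223 -2.2029458119421226
0.175 0.17505910410196457 -0.826182024614161
0.169 0.1690298862857912 -0.3049934899775131
16.8
```

Run:
```python
from h import *
np.set_printoptions(precision=4,suppress=True)
arm.move_l([.483,-.195,.1675],v=.04); arm.hold(.3); print(fz())
arm.move_gripper(.6); arm.hold(.3); print(fz())
arm.move_l([.483,-.195,.31],v=.2)
w=arm.read_camera('wrist');R=w['T_tool_cam']
tgt=np.array([.455,-.06,.11]);dirn=np.array([0,-1,-.45]);dirn/=np.linalg.norm(dirn)
xc=-np.cross(dirn,[0,0,1]);M=np.eye(4);M[:3,:3]=np.c_[xc,np.cross(dirn,xc),dirn];M[:3,3]=tgt-.27*dirn
T=M@np.linalg.inv(R);q=Rn.from_matrix(T[:3,:3]).as_quat()
arm.move_to(T[:3,3]+[0,.03,.12],q); arm.move_l(T[:3,3],v=.25); arm.hold(.2)
d=wsnap('mark2');np.save('mark2.npy',d['world_from_camera']);print(arm.read_tool_pos(),arm.read_t())
b=cv2.imread('pics/mark2.png')
cv2.imwrite('pics/mark2c.png',cv2.resize(b[::-1,::-1][120:320,180:380],None,fx=3,fy=3,interpolation=cv2.INTER_CUBIC))
```

```text
-0.11660277474292577
-0.18287437105956092
[0.4553 0.0312 0.1808] 21.6417
```

View pics/mark2c.png

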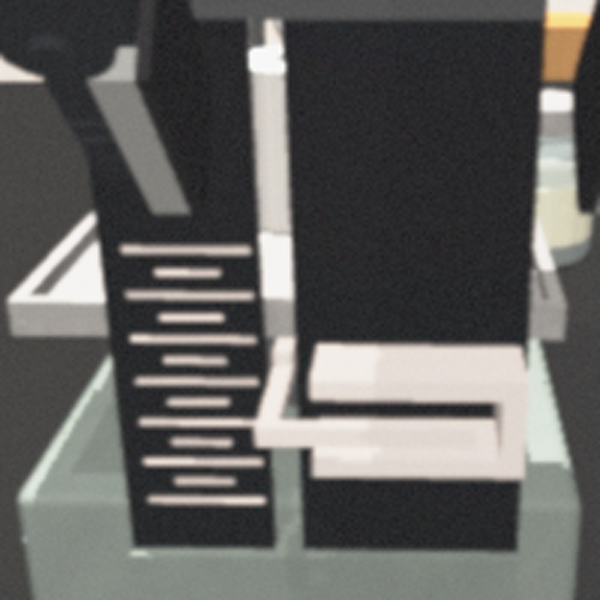

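Run:
```python
from h import *
M=np.load('mark2.npy');f,cx,cy=364.385,328.748,237.619
def k(c,r):
    u=639-180-((c+.5)/3-.5);v=479-120-((r+.5)/3-.5);return M[:3,:3]@np.array([(u-cx)/f,(v-cy)/f,1])
def ry(c,r,y): q=k(c,r);return (M[:3,3]+q*(y-M[1,3])/q[1]).round(4)
print('plate base y',[(M[:3,3]+k(400,550)*(.05-M[2,3])/k(400,550)[2]).round(4)])
print('jaw front: top top',ry(400,385,-.0465),'top bot',ry(400,402,-.0465),'low top',ry(400,456,-.0465),'low bot',ry(400,478,-.0465))
print('ptr top-front',ry(290,431,-.0385),'bot',ry(290,446,-.0385))
print('ticks',[ry(190,r,-.0685)[2] for r in (248,295,339,381,422,462,500)])
b=cv2.imread('pics/mark2.png')[::-1,::-1][120:320,180:380]
g=b.mean(2)
for c in(95,120,140): print(c,[int(x) for x in g[110:165,c]])
```

```text
plate base y [array([ 0.4532, -0.0668,  0.05  ])]
jaw front: top top [ 0.4534 -0.0465  0.11  ] top bot [ 0.4534 -0.0465  0.1055] low top [ 0.4534 -0.0465  0.0908] low bot [ 0.4533 -0.0465  0.0847]
ptr top-front [ 0.479  -0.0385  0.1019] bot [ 0.4792 -0.0385  0.098 ]
ticks [np.float64(0.1367), np.float64(0.1245), np.float64(0.1126), np.float64(0.1008), np.float64(0.0889), np.float64(0.0769), np.float64(0.0651)]
95 [161, 167, 204, 231, 236, 236, 234, 228, 224, 221, 220, 225, 232, 235, 235, 231, 230, 225, 218, 212, 201, 182, 162, 153, 146, 143, 142, 142, 146, 172, 221, 233, 231, 226, 223, 222, 223, 221, 208, 162, 138, 137, 137, 137, 136, 136, 139, 137, 138, 135, 135, 137, 137, 141, 139]
120 [45, 42, 45, 61, 124, 205, 232, 236, 237, 237, 237, 236, 237, 237, 237, 236, 235, 229, 225, 222, 222, 222, 213, 169, 97, 49, 43, 49, 95, 169, 226, 236, 234, 224, 218, 217, 218, 222, 226, 232, 236, 236, 234, 228, 221, 218, 216, 214, 191, 115, 52, 40, 40, 39, 42]
140 [39, 38, 40, 55, 112, 185, 217, 223, 223, 223, 222, 222, 223, 223, 223, 222, 222, 220, 216, 216, 216, 215, 214, 190, 110, 47, 36, 44, 75, 145, 210, 221, 222, 218, 215, 217, 214, 215, 217, 219, 222, 222, 221, 219, 217, 214, 218, 213, 192, 119, 57, 40, 37, 39, 41]
```

The pointer (z≈0.100) rests between the jaws (inner faces 0.091–0.1055, middle ≈0.0975). Now I close the lid from behind, offset to one side of its knob.

Run:
```python
from h import *
np.set_printoptions(precision=4,suppress=True)
H=np.array([.574,.1925,.094])-.065*cyv
def P(th,r=.12,ex=0.):
    o=.008+.015*max(np.sin(th),0)+ex
    return H+cxv*(-r*np.cos(th)+o*np.sin(th))+np.array([0,0,r*np.sin(th)+o*np.cos(th)])
s=P(1.65,ex=.022); hi=s.copy(); hi[2]=.37
for x in (hi,s,P(1.2),P(.6),P(0)): print(x, arm.ik(x,QD) is not None)
p=np.array(arm.read_tool_pos());arm.move_l(p+[-.01,0,.18],v=.3)
arm.move_gripper(0,30)
arm.move_to(hi,QD); arm.move_l(s,v=.2)
for th in np.arange(1.65,.12,-.15):
    if arm.move_l(P(th,ex=-.002),v=.12,force_limit=20): print('stop',th); break
    if int(th*100)%45==0: print(round(th,2),arm.read_ft_force())
print(arm.read_tool_pos(),arm.read_ft_force(),arm.read_t())
```

```text
[0.636  0.1347 0.37  ] True
[0.636  0.1347 0.2101] True
[0.5593 0.1251 0.2138] True
[0.493  0.1169 0.1754] True
[0.463  0.1131 0.102 ] True
1.35 [ 0.5491  0.4705 -0.5131]
0.9 [-0.0535 -0.0521  0.0006]
0.45 [ 0.8369 -0.8408  0.762 ]
[0.4657 0.1136 0.1203] [0.0023 0.7549 0.4079] 28.2
```

Run:
```python
from h import *
p=np.array(arm.read_tool_pos())
print(arm.move_l([p[0],p[1],.092],v=.05,force_limit=12),arm.read_tool_pos(),arm.read_ft_force())
arm.hold(.2)
arm.move_l([p[0],p[1],.2],v=.2)
arm.move_l([.42,.05,.38],v=.3)
d=snap('scene','scene1');print(arm.read_t())
cv2.imwrite('pics/s1.png',cv2.resize(cv2.imread('pics/scene1.png')[110:370,200:460],(780,600)))
```

```text
True [0.4660419  0.11354139 0.10228972] [-4.38800637 -5.67288751 24.92617269]
30.35
```

View pics/s1.png

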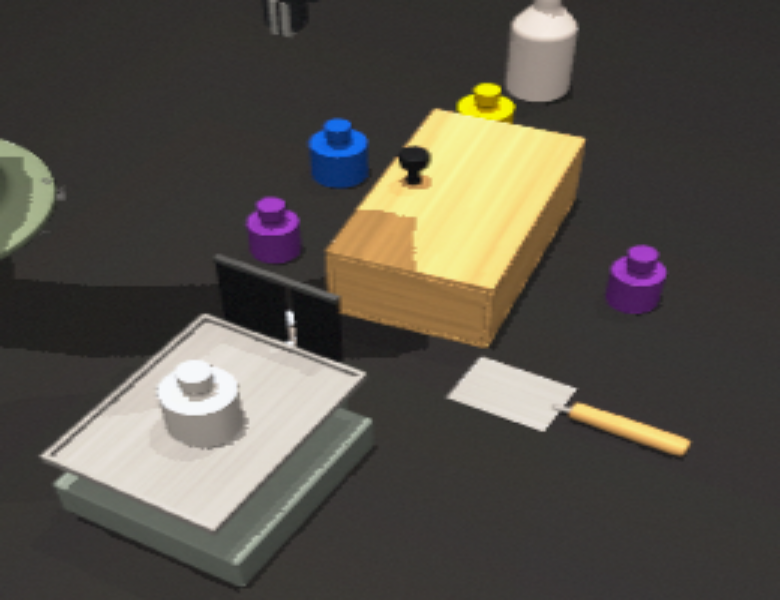

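The lid is flat on the rim (the press stopped at z=0.1023, as expected for 94+8 mm) and the large weight stands upright on the pan. The bystanders and look-alikes are where they were. Handing in.

Run:
```python
from h import *
arm.hold(.3); print(max(abs(np.array(arm.read_qvel()))),arm.read_t()); print(arm.close_job())
```

```text
0.007373993754492886 30.65
the job is handed in; nothing more can be done
None
```

I set the large weight (420 g) on the scale pan, left the small and medium weights in the case, pushed the lid shut and handed the job in at about 31 s.

- **Pointer:** it came to rest between the jaws. It reads about 36 mm of deflection against a mark middle of about 38–39 mm. That puts it roughly 2.5 mm above the middle, with about 3.5 mm to spare below the upper jaw. Two camera views from different angles agreed to within about 2 mm. I did not take a level view of the mark, because the gripper would have hit the case.
- **Lid:** the last press stopped at z = 0.102 m, which is where a fully shut lid should be. The force on the tool read about 25 N just after the stop, against the 12 N stop I had set. The final picture shows the lid flat on the rim.
- **Rest of the scene:** in the final crop the bottle, the spatula and the blue, yellow and purple look-alikes looked undisturbed. The jar was outside that crop, so I did not check it at the end. I did not look at the mark again after closing the lid, and nothing was done near it.
- **Small and medium weights:** I did not touch them. They are now out of sight under the lid.

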